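Clear the depanner's catch tray into the tote

TASK

Slide the grey tote up to the open end of the machine's catch tray so that its near rim is tucked under the tray's lip, square to the tray. Then push the two long tin loaves off the lip so that both end up lying down inside the tote; push them, do not lift them, because the crusts are fresh. Leave the round loaf where it lies in the tray, leave the tote under the lip, and do not disturb the empty tin, the scraper and the basket on the table.

Things in the scene. Friction and masses are not known exactly. Their poses are not given: they have to be found in the camera images.
- outfeed: Fixed machine outfeed: white housing with a sheet-steel catch tray in front. Origin on the table under the tray; +y points out of the tray's open end, away from the housing; x runs across the tray; z up. Position varies by some 5 cm, yaw by 0.12 rad. The housing begins at y = -200 mm and is 275 mm high, 420 mm wide.
- tray_lip (a point): Middle of the open edge (lip) of the tray floor, top face, 65 mm above the table; axes as outfeed (+y outwards, over the tote). The sheet is 4 mm thick. Below it, 30 mm back from the lip (y = +120 mm of outfeed), an upright apron plate stops the tote.
- tray_floor (a point): Point on the tray floor's top face above the origin of outfeed (same axes), 65 mm above the table. The floor runs from y = -190 to the open lip at y = +150 mm and is 300 mm wide. Side walls (x = +-147 mm) and rear wall (y = -188 mm) are 5 mm thick, 30 mm high above the floor; no wall at the lip.
- tote: Grey open plastic tote, loose on the table, 0.7 kg, outside 316 (x) by 240 (y) by 50 mm high, walls and floor 8 mm. Origin at the centre of its underside; -y side faces the tray. Starts 6 to 15 cm short of home, up to 4 cm sideways, skewed up to 0.2 rad. Passes under the lip with 11 mm to spare. Home against the apron: origin at x = 0, y = +240 mm of outfeed.
- tote_near (a point): Middle of the top of the tote's wall that faces the tray (wall centreline, 50 mm above the table); axes as tote.
- tote_far (a point): Middle of the top of the tote's opposite wall, away from the tray (wall centreline, 50 mm above the table); axes as tote. The 8 mm wall can be gripped here from above, or pushed.
- loaf_a_center (a point): Centre (33 mm up) of a long tin loaf: rigid bread, flat foot, rounded top, 130 mm long (its y), 66 wide (x), 67 high, 0.2 to 0.45 kg. Starts on the tray floor in one of three places side by side (x about -90, 0, +90 mm of outfeed, centre y = -10 to +40 mm), pointing to the open end within 0.06 rad. Gaps between neighbours 10 mm or more.
- loaf_b_center (a point): Centre of the other long tin loaf, the same as the first.
- round_center (a point): Centre (30 mm above its underside) of the round loaf, 84 mm in diameter, 60 mm high, 0.3 kg, in the remaining one of the three places. It stays where it lies.
- loaf_a: The first long loaf; origin at the centre of its underside, y along its length.
- loaf_b: The second long loaf; origin at the centre of its underside, y along its length.
- tin: Bystander: empty dark steel loaf tin, 90 x 140 x 65 mm, beside the tray on the side away from the robot. Origin under its centre.
- scraper: Bystander: dough scraper lying flat, 100 x 120 mm, 18 mm high, steel blade with a wooden grip, beside the tray on the robot's side. Origin under its middle.
- basket: Bystander: round cane proofing basket, 190 mm across, 70 mm high, left of the tote. Origin under its centre.

How it is judged:
By the outcome, as a careful person would: the job done as asked, in the order asked, and still so for the second after the job is handed in, with the robot touching nothing.
It also fails if it takes over 66 s, if anything falls off the work surface, if the arm or the gripper's body presses on something with over 40 N, if the wrist force passes 120 N, or if a joint passes its speed limit or range.

ROBOT

A 7-joint arm with a two-finger parallel gripper is mounted at the origin on the work surface. World frame = base frame: x ahead of the robot, y to its left, z up, the work surface at z = 0. Lengths are in m, angles in rad, forces in N, time in s.
With the tool pointing down it reaches from about 0.425 to 0.875 m from the base axis. Payload 9.9 kg.
Tool frame: the origin (TCP) lies at the very end of the fingers, on their centre line; the grasp point (between the pads) lies 19 mm behind it; z points along the fingers, x is the direction in which the jaws open and shut, and the axes are right-handed (so a half turn about z gives the same grasp; the last joint's range is limited). The gripper opens to 85 mm and grips with 20 to 120 N. Pads are 22 mm wide; open, the fingers measure 114 mm over their backs; the gripper's body (76 mm by 85 mm) begins 54 mm behind the grasp point. The pads swing forward as they close: fully open they stand 13 mm farther back than shut.
Start: joints at [-1.361, 0.576, 0.025, 1.437, -0.015, 1.129, -0.057], TCP at [0.195, 0.646, 0.231] pointing down, gripper open.
Joint ranges: [-2.76, 2.76], [-0.34, 2.15], [-1.52, 1.57], [0.19, 2.46], [-1.09, 4.23], [0.17, 1.99], [-2.82, 2.82]. Speed limits (rad/s): [2.22, 2.22, 3.01, 3.01, 3.14, 3.14, 3.14].

INTERFACE

Orientations are given as a 3x3 rotation matrix whose columns are the frame's x, y, z axes.
In Python, from bench import env gives the robot as it stands.
- The arm moves only by the shell command python3 -m creep 'ROWS' [FORCE]. ROWS is JSON, a list of rows, each a list of 7 numbers: the opening, from -1 (shut) to 1 (fully open), so that 0 is half open, then the shift along the tool's x, y, z in cm, then the turn, a rotation vector about the tool's x, y, z in degrees. A call has 1 to 10 rows; each row shifts and turns the pose as measured when the row begins, along the tool's axes as they then stand; what a row does not reach is not made up. A row lasts 1/10 s, in which the tool goes at most 50 mm and 8.59 degrees, less where a joint would pass 70% of its speed; a pose out of reach is approached as far as the arm can. A call is refused whole if a number of a shift passes 5 or a number of a turn 8.59, either way. A call with a gripper value outside its range is refused whole. The fingers move at their own pace and stop on an object; FORCE is the grip in N (left out, the last holds). Time passes only in rows, so rows that do not move let the fingers close. It gives the time, the measured TCP pose, the force and the opening at its end, in the units of the state.
- env.get_state(): the state, without advancing time (a new reading comes with each control period).
- env.grab_frame(name): name is "scene" or "top" or "wrist"; returns the picture (384x512x3 uint8, red, green, blue); there is no depth.
- env.camera_model(name): a dict with "vfov" (degrees; the focal length in pixels is half the picture's height over the tangent of half this angle, whatever the lens; pixels are square), "cx", "cy" (the principal point, pixels), "k1" (the pictures are not rectified: a ray, as slopes to the right and down, at radius r is drawn at 1 + k1 r^2 times it, then the intrinsics apply), "pose" (4x4, takes a point from camera to world coordinates). Camera axes: x right, y up, looking along -z (the intrinsics and any distortion apply to the point x, -y, -z); pixel columns grow to the right and rows downward; lengths in m; the calibration is good to about 2 mm. A picture is of the moment at which its call begins: read the wrist's pose just before it. camera_model takes no time and is no camera call; for the wrist camera it gives the pose at the moment of the call.
- env.job_done(): hands the job in, once; it reports no verdict.
The state is a dict: "t": time; "joint_positions": joint angles; "dq": joint speeds; "joint_torque": joint torques, N m; "eef_pos": TCP position; "orientation": TCP orientation; "ft_force": force on the tool from outside, world axes, zero at the start; "moment": the same for the moment, N m; "opening": opening from 0.0 (shut) to 1.0 (fully open).
Only numpy, scipy, OpenCV 4.12 (cv2) and the standard library are available. Lean on these libraries where they do the work, as an engineer would, in place of code of your own. Each camera call takes 0.05 s, during which the arm holds its last target. There are 200 camera calls.

## Working session

There is one attempt and no reset: what is moved stays moved. The work goes in short steps, Python scripts to look and compute and a shell command to move; the robot and the scene stay as the last step left them, time stands still between calls to the robot, and variables do not carry over. Pictures are saved under pics/ and viewed, about 8 in all and at most 12, crops included, and the job is handed in when it is done.

```bash
ls; mkdir -p pics
python3 - <<'E'
from bench import env
import cv2,numpy as np
s=env.get_state();print({k:np.round(v,3).tolist() for k,v in s.items()})
for n in("scene","top"):
    m=env.camera_model(n);print(n,m)
    f=env.grab_frame(n);cv2.imwrite(f"pics/{n}0.png",cv2.cvtColor(f,cv2.COLOR_RGB2BGR))
E
```

```text
pics
{'t': 0.0, 'joint_positions': [-1.361, 0.576, 0.025, 1.438, -0.015, 1.129, -0.056], 'dq': [-0.002, -0.001, -0.0, 0.0, -0.002, 0.001, 0.0], 'joint_torque': [-0.0, -76.575, 2.25, -28.595, 0.015, 0.013, -0.0], 'eef_pos': [0.195, 0.646, 0.23], 'orientation': [[0.29, 0.957, -0.0], [0.957, -0.29, -0.002], [-0.002, 0.0, -1.0]], 'ft_force': [0.751, -0.077, -0.224], 'moment': [0.032, -0.009, 0.006], 'opening': 0.999}
scene {'vfov': 44.57040647789675, 'cx': 252.34263394363973, 'cy': 190.14018602068052, 'k1': -0.1357573916697544, 'pose': array([[-0.11439932, -0.86090254,  0.49574148,  1.20437229],
       [ 0.99334753, -0.09251264,  0.06857185,  0.23248832],
       [-0.01317133,  0.50028814,  0.86575879,  1.22554053],
       [ 0.        ,  0.        ,  0.        ,  1.        ]])}
top {'vfov': 52.072137626044004, 'cx': 254.59854905104476, 'cy': 187.17835103655776, 'k1': -0.038170071395002, 'pose': array([[ 0.01381783,  0.98981747, -0.14167018,  0.36440309],
       [-0.99989124,  0.01440871,  0.00314583,  0.12556119],
       [ 0.00515508,  0.14161131,  0.98990892,  1.43323774],
       [ 0.        ,  0.        ,  0.        ,  1.        ]])}
```

View pics/top0.png

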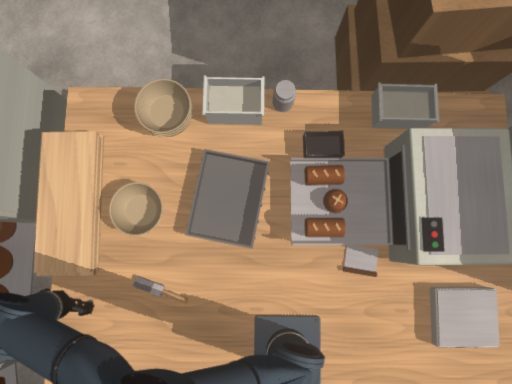

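View pics/scene0.png

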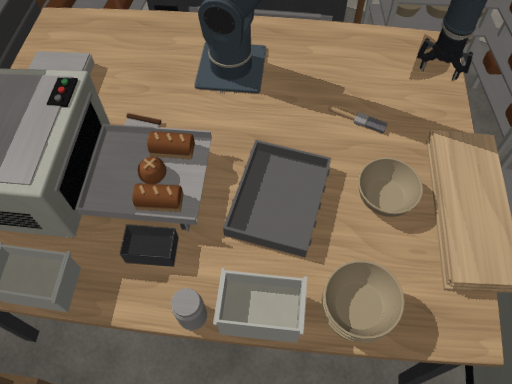

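Top view: tote roughly at corners (204,150), (267,161), (254,246), (188,236); tray lip at column ~291, rows 158–244. Long loaves are at (325,175) and (325,228), with the round one at (336,201) between them. I'll zoom in to get exact corners.

```bash
cat > h.py <<'E'
import cv2,numpy as np
from bench import env
def K(m):
    f=192/np.tan(np.radians(m['vfov']/2)); return np.array([[f,0,m['cx']],[0,f,m['cy']],[0,0,1]])
def ray(m,uv):
    d=cv2.undistortPoints(np.array(uv,float).reshape(-1,1,2),K(m),np.array([m['k1'],0,0,0,0])).reshape(-1,2) if 0 else und(m,uv)
    c=np.c_[d[:,0],-d[:,1],-np.ones(len(d))]
    return c@m['pose'][:3,:3].T
def und(m,uv):
    return cv2.undistortPointsIter(np.array(uv,float).reshape(-1,1,2),K(m),np.array([m['k1'],0,0,0.]),None,None,(3,50,1e-10)).reshape(-1,2)
def at(m,uv,z):
    r=ray(m,uv);o=m['pose'][:3,3]; return o+r*((z-o[2])/r[:,2])[:,None]
def proj(m,P):
    q=(np.array(P,float).reshape(-1,3)-m['pose'][:3,3])@m['pose'][:3,:3]
    s=np.c_[q[:,0],-q[:,1]]/-q[:,2:]; s*=1+m['k1']*(s**2).sum(1,keepdims=True)
    k=K(m); return s*k[0,0]+k[:2,2]
def pose2(x,y,a,pts):
    c,s=np.cos(a),np.sin(a);p=np.array(pts,float)
    return np.c_[x+c*p[:,0]-s*p[:,1],y+s*p[:,0]+c*p[:,1],p[:,2]]
def grab(n,name):
    f=cv2.cvtColor(env.grab_frame(n),cv2.COLOR_RGB2BGR);cv2.imwrite('pics/'+name,f);return f
E
python3 - <<'E'
import cv2
f=cv2.imread('pics/top0.png')[130:270,180:400]
f=cv2.resize(f,None,fx=3.6,fy=3.6,interpolation=cv2.INTER_CUBIC)
for i in range(0,220,20): cv2.putText(f,str(180+i),(int(i*3.6),10),0,.35,(0,255,255),1);cv2.line(f,(int(i*3.6),12),(int(i*3.6),18),(0,255,255),1)
for i in range(10,140,20): cv2.putText(f,str(130+i),(0,int(i*3.6)),0,.35,(0,255,255),1)
cv2.imwrite('pics/top0c.png',f)
E
```

```text
(no output)
```

View pics/top0c.png

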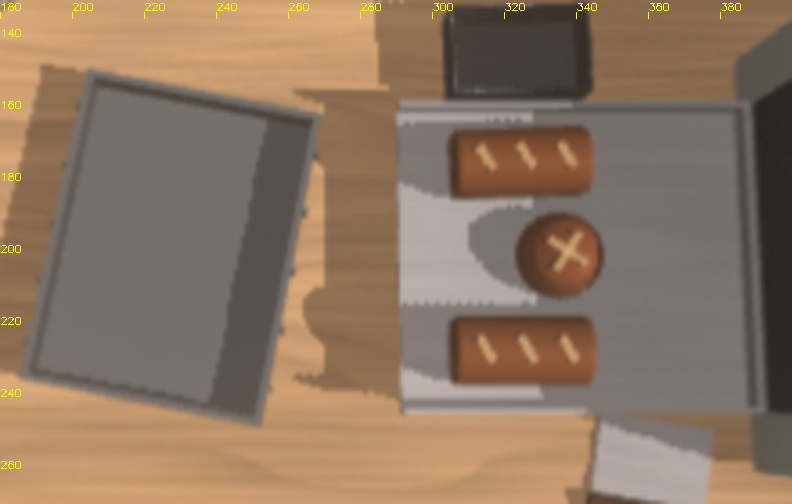

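```bash
cat > fit.py <<'E'
from h import *
from scipy.optimize import least_squares
def fit(m,px,local,x0):
    r=least_squares(lambda p:(proj(m,pose2(*p,local))-px).ravel(),x0)
    return r.x,np.round(r.fun.reshape(-1,2),1).tolist()
E
python3 - <<'E'
from fit import *
m=env.camera_model('top')
c=lambda l:np.array(l)/3.6+[180,130]
print(at(m,c([(90,70),(319,116),(261,425),(22,376)]),.05).round(3).tolist())
T,r=fit(m,c([(90,70),(319,116),(261,425),(22,376)]),[(.158,.12,.05),(.158,-.12,.05),(-.158,-.12,.05),(-.158,.12,.05)],[.6,.15,0]);print('tote',T.round(4),r)
O,r=fit(m,c([(397,101),(402,413),(751,101),(765,412)]),[(.1495,.15,.095),(-.1495,.15,.095),(.1495,-.1905,.095),(-.1495,-.1905,.095)],[.6,-.2,0]);print('out',O.round(4),r)
# scene check
ms=env.camera_model('scene')
print('scene tote',proj(ms,pose2(*T,[(.158,.12,.05),(.158,-.12,.05),(-.158,-.12,.05),(-.158,.12,.05)])).round(1).tolist())
print('scene tray',proj(ms,pose2(*O,[(.1495,.15,.095),(-.1495,.15,.095),(.1495,-.1905,.095),(-.1495,-.1905,.095)])).round(1).tolist())
def rel(O,p):
    d=np.array(p)-O[:2];c_,s=np.cos(O[2]),np.sin(O[2]);return np.array([c_*d[0]+s*d[1],-s*d[0]+c_*d[1]])
print('tote rel',rel(O,T[:2]),T[2]-O[2])
for n,uv,z in(('A',(526,158),.065+.06),('B',(528,349),.065+.06),('R',(559,255),.12)):
    p=at(m,c([uv]),z)[0];print(n,p.round(4),rel(O,p[:2]).round(4))
f=cv2.imread('pics/scene0.png')[80:290,70:350];f=cv2.resize(f,None,fx=2.8,fy=2.8,interpolation=cv2.INTER_CUBIC)
for P,col in((pose2(*T,[(.158,.12,.05),(.158,-.12,.05),(-.158,-.12,.05),(-.158,.12,.05)]),(0,255,0)),(pose2(*O,[(.1495,.15,.095),(-.1495,.15,.095),(-.1495,-.1905,.095),(.1495,-.1905,.095)]),(0,255,255)),
  (pose2(*O,[(.1495,.15,.065),(-.1495,.15,.065)]),(255,0,255))):
    cv2.polylines(f,[((proj(ms,P)-[70,80])*2.8).astype(int)],True,col,1)
cv2.imwrite('pics/scene0c.png',f)
E
```

```text
[[0.697, 0.302, 0.05], [0.654, 0.072, 0.05], [0.348, 0.126, 0.05], [0.392, 0.358, 0.05]]
tote [ 0.5229  0.2145 -0.181 ] [[-0.6, -0.7], [1.2, -0.8], [0.2, 0.7], [-0.8, 0.8]]
out [ 0.5131 -0.1556  0.0144] [[0.6, -0.1], [0.4, 0.0], [-0.6, 0.1], [-0.3, 0.0]]
scene tote [[305.7, 249.4], [221.7, 226.6], [254.5, 138.3], [330.3, 156.5]]
scene tray [[194.2, 218.0], [210.3, 129.9], [75.3, 207.4], [102.7, 122.9]]
tote rel [0.01509248 0.36987462] -0.19541557655658895
A [ 0.6006 -0.1201  0.125 ] [0.088  0.0342]
B [ 0.4216 -0.1199  0.125 ] [-0.091  0.037]
R [ 0.5098 -0.1509  0.12  ] [-0.0032  0.0047]
```

View pics/scene0c.png

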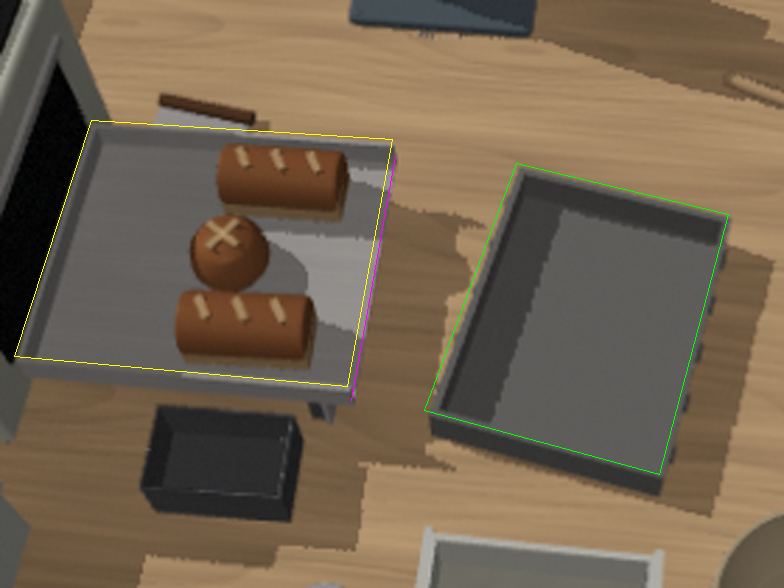

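Both cameras agree: the tote and tray outlines projected from the top view lie on their edges in the scene view. Outfeed is at (0.513, −0.156) with yaw 0.014. The tote is 130 mm short of home, 15 mm sideways and skewed −0.195 rad. Next I move over the tote's far wall.

```bash
cat > go.py <<'E'
# usage: go.py x y z jaw_angle_deg -> remaining shift (tool cm) and turn
import sys;from h import *
O=np.array([.5131,-.1556,.0144])
s=env.get_state();R=np.array(s['orientation']);p=np.array(s['eef_pos'])
x,y,z,a=map(float,sys.argv[1:5])
if len(sys.argv)>5: x,y,z=pose2(*O,[(x,y,z)])[0]; a+=np.degrees(O[2])
c,q=np.cos(np.radians(a)),np.sin(np.radians(a))
G=np.array([[c,q,0],[q,-c,0],[0,0,-1.]])
print('t',round(s['t'],2),'tcp',p.round(4),'ang',np.degrees(np.arctan2(R[1,0],R[0,0])).round(1),'open',round(s['opening'],2),'F',np.round(s['ft_force'],1),'M',np.round(s['moment'],2),'q7',round(s['joint_positions'][6],2))
print('shift cm',(R.T@(np.array([x,y,z])-p)*100).round(2),'in goal axes',(G.T@(np.array([x,y,z])-p)*100).round(2),'turn deg',np.degrees(cv2.Rodrigues(R.T@G)[0].ravel()).round(1))
E
python3 -m creep '[[1,-2,4.3,0,0,0,0],[1,-2,4.3,0,0,0,0],[1,-2,4.3,0,0,0,0],[1,-2,4.3,0,0,0,0],[1,-2,4.3,0,0,0,0],[1,-2,4.3,0,0,0,0],[1,-2,4.3,0,0,0,0],[1,-2,4.3,0,0,0,0],[1,-2,4.3,0,0,0,0],[1,0,0,0,0,0,-6.5]]'
python3 go.py .5438 .3286 .12 79.6
```

```text
t: 1.1
eef_pos: [0.5224, 0.3509, 0.2244]
orientation: [[0.172, 0.985, -0.006], [0.985, -0.172, -0.008], [-0.009, -0.004, -1.0]]
ft_force: [0.1, 0.3, 0.8]
opening: 0.999
t 1.1 tcp [0.5224 0.3509 0.2244] ang 80.1 open 1.0 F [0.1 0.3 0.8] M [ 0.02  0.01 -0.03] q7 0.74
shift cm [-1.74  2.54 10.45] in goal axes [-1.81  2.51 10.44] turn deg [-0.2  0.5  0.5]
```

```bash
python3 -m creep '[[0,-1.8,2.5,0,0,0,0.4],[0,0,0,4,0,0,0],[0,0,0,4,0,0,0],[0,0,0,2,0,0,0],[0,0,0,0,0,0,0]]' 80
python3 go.py .5438 .3286 .02 79.6
python3 - <<'E'
from h import *
m=env.camera_model('wrist');f=grab('wrist','w1.png')
E
```

```text
t: 1.6
eef_pos: [0.5467, 0.324, 0.1209]
orientation: [[0.181, 0.984, -0.005], [0.983, -0.181, -0.008], [-0.009, -0.003, -1.0]]
ft_force: [-1.2, -0.2, -0.5]
opening: 0.5
t 1.6 tcp [0.5467 0.324  0.1209] ang 79.6 open 0.5 F [-1.2 -0.2 -0.5] M [-0.    0.03 -0.04] q7 0.79
shift cm [ 0.49 -0.34 10.09] in goal axes [ 0.4  -0.37 10.09] turn deg [-0.2  0.5 -0. ]
```

View pics/w1.png

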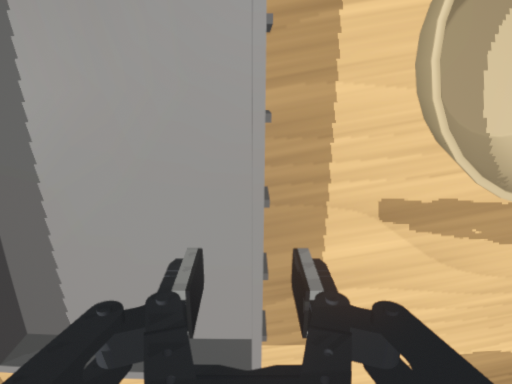

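The wrist view shows the wall (columns 251–266) between the fingers (203 and 293) and parallel to the pads. I'll centre, descend and grip.

```bash
python3 -m creep '[[0,0.4,-0.3,2,0,0,0],[0,0,0,4,0,0.5,0],[0,0,0,4,0,0,0],[-1,0,0,0,0,0,0],[-1,0,0,0,0,0,0],[-1,0,0,0,0,0,0],[-1,0,0,0,0,0,0],[-1,0,0,0,0,0,0]]' 80
python3 go.py .5080 .2004 .02 90.8
```

```text
t: 2.45
eef_pos: [0.5512, 0.3331, 0.0335]
orientation: [[0.181, 0.983, 0.012], [0.983, -0.181, 0.01], [0.012, 0.01, -1.0]]
ft_force: [-2.1, -1.5, -5.1]
opening: 0.072
t 2.45 tcp [0.5512 0.3331 0.0335] ang 79.6 open 0.07 F [-2.1 -1.5 -5.1] M [ 0.23  0.22 -0.08] q7 0.79
shift cm [-13.85  -1.87   1.16] in goal axes [-13.21  -4.51   1.35] turn deg [  0.6  -0.6 -11.2]
```

```bash
python3 -m creep '[[-0.4,0,0,0,0,0,0],[-0.4,0,0,0,0,0,0],[-0.4,-0.3,-0.5,1.3,0.5,-0.5,0],[-0.4,0,0,0.3,0,0,0],[-1,0,0,0,0,0,0],[-1,0,0,0,0,0,0],[-1,0,0,0,0,0,0],[-1,0,0,0,0,0,0]]' 80
python3 go.py .5080 .2004 .02 90.8
python3 - <<'E'
from h import *
f=grab('top','t1.png')[130:270,180:400]
cv2.imwrite('pics/t1c.png',cv2.resize(f,None,fx=3.6,fy=3.6,interpolation=cv2.INTER_CUBIC))
E
```

```text
t: 3.25
eef_pos: [0.5476, 0.3334, 0.0194]
orientation: [[0.18, 0.984, 0.006], [0.984, -0.18, 0.007], [0.008, 0.004, -1.0]]
ft_force: [-0.0, 0.2, 1.4]
opening: 0.08
t 3.25 tcp [0.5476 0.3334 0.0194] ang 79.6 open 0.08 F [-0.   0.2  1.4] M [-0.31  0.11 -0.06] q7 0.79
shift cm [-13.79  -1.5   -0.17] in goal axes [-13.24  -4.15  -0.06] turn deg [  0.3  -0.4 -11.2]
```

```bash
python3 -m creep '[[-1,-1.2,-0.5,0,0,0,-2.3],[-1,-1.4,-0.5,0,0,0,-2.3],[-1,-1.4,-0.5,0,0,0,-2.3],[-1,-1.4,-0.5,0,0,0,-2.3],[-1,-1.4,-0.5,0,0,0,-2.2],[-1,0,0,0,0,0,0]]'
python3 go.py .5120 .2004 .02 90.8
```

```text
t: 3.9
eef_pos: [0.515, 0.2729, 0.0194]
orientation: [[-0.029, 1.0, 0.008], [0.999, 0.029, 0.014], [0.014, 0.008, -1.0]]
ft_force: [0.5, -3.5, 0.5]
opening: 0.081
t 3.9 tcp [0.515  0.2729 0.0194] ang 91.7 open 0.08 F [ 0.5 -3.5  0.5] M [-1.67  0.3   0.07] q7 0.98
shift cm [-7.23 -0.51 -0.16] in goal axes [-7.24 -0.4  -0.06] turn deg [ 0.4 -0.8  0.9]
```

```bash
python3 -m creep '[[-1,-1.5,-0.15,-0.1,0,0,0.9],[-1,-1.5,-0.15,0,0,0,0],[-1,-1.5,-0.1,0,0,0,0],[-1,-1.2,0,0,0,0,0],[-1,-0.8,0,0,0,0,0],[-1,0,0,0,0,0,0]]'
python3 go.py .5120 .2004 .02 90.8
python3 - <<'E'
from h import *
f=grab('top','t2.png')[130:270,180:400]
f=cv2.resize(f,None,fx=3.6,fy=3.6,interpolation=cv2.INTER_CUBIC)
cv2.imwrite('pics/t2c.png',f)
E
```

```text
t: 4.5
eef_pos: [0.5132, 0.2079, 0.0195]
orientation: [[-0.013, 1.0, 0.009], [1.0, 0.013, 0.018], [0.018, 0.01, -1.0]]
ft_force: [0.2, 0.1, 1.8]
opening: 0.082
t 4.5 tcp [0.5132 0.2079 0.0195] ang 90.8 open 0.08 F [0.2 0.1 1.8] M [-1.19  0.23  0.01] q7 1.05
shift cm [-0.75 -0.13 -0.06] in goal axes [-0.75 -0.13 -0.05] turn deg [ 0.6 -1.  -0. ]
```

View pics/t2c.png

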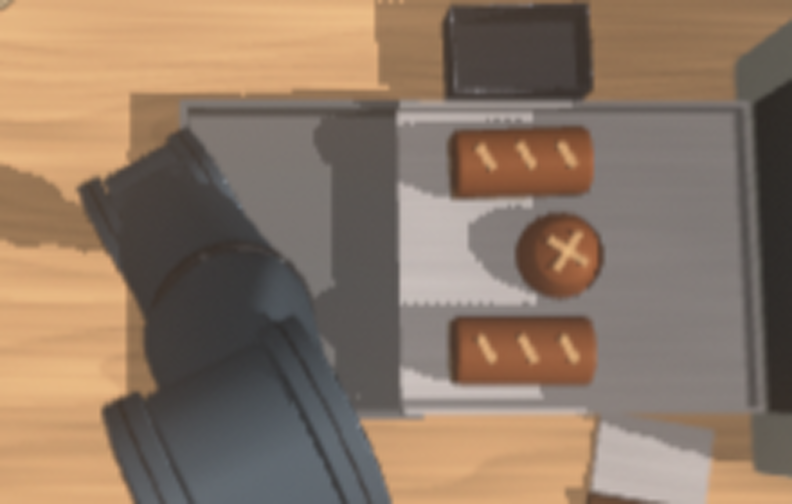

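The near rim is under the lip and the tote looks square, with about 7 mm to go. I'll seat it against the apron gently.

```bash
python3 -m creep '[[-1,-0.5,-0.1,0,0,0,0],[-1,-0.4,-0.1,0,0,0,0],[-1,-0.4,0,0,0,0,0],[-1,-0.4,0,0,0,0,0]]'
python3 go.py .5120 .2004 .02 90.8
python3 -m creep '[[-1,-0.4,0,0,0,0,0],[-1,-0.4,0,0,0,0,0]]'
python3 go.py .5120 .2004 .02 90.8
```

```text
t: 4.95
eef_pos: [0.512, 0.2015, 0.0201]
orientation: [[-0.022, 1.0, 0.014], [0.999, 0.022, 0.03], [0.03, 0.014, -0.999]]
ft_force: [-1.3, 14.3, 2.3]
opening: 0.079
t 4.95 tcp [0.512  0.2015 0.0201] ang 91.3 open 0.08 F [-1.3 14.3  2.3] M [ 1.36  0.77 -0.22] q7 1.07
shift cm [-0.11 -0.01  0.  ] in goal axes [-0.11 -0.01  0.01] turn deg [ 0.8 -1.7  0.5]
t: 5.15
eef_pos: [0.5121, 0.2017, 0.0207]
orientation: [[-0.029, 0.999, 0.016], [0.999, 0.028, 0.04], [0.039, 0.017, -0.999]]
ft_force: [-1.5, 15.7, 3.6]
opening: 0.082
t 5.15 tcp [0.5121 0.2017 0.0207] ang 91.6 open 0.08 F [-1.5 15.7  3.6] M [ 1.1   0.9  -0.48] q7 1.08
shift cm [-0.13 -0.01  0.07] in goal axes [-0.13 -0.01  0.07] turn deg [ 1.  -2.3  0.8]
```

Contact is clear: about 15 N at y = 0.2015, against an expected 0.2004. Releasing, rising, and turning toward loaf A.

```bash
python3 -m creep '[[-0.2,0,0,0,0,0,0],[-0.2,0,0,0,0,0,0],[-0.2,0,0,0,0,0,0],[-0.2,0,0,-3,0,0,0],[-0.2,0,0,-5,1,-2,0],[-0.3,0,0,-5,0,0,0],[-0.3,0,0,-5,0,0,0]]'
python3 go.py .088 -.065 .20 0 out
python3 -m creep '[[-0.3,0,0,0,0,0,8],[-0.3,0,0,0,0,0,8],[-0.3,0,0,0,0,0,8],[-0.3,0,0,0,0,0,8],[-0.3,0,0,0,0,0,8],[-0.3,0,0,0,0,0,8],[-0.3,0,0,0,0,0,8],[-0.3,0,0,0,0,0,8],[-0.3,0,0,0,0,0,8],[-0.3,0,0,0,0,0,8]]'
python3 go.py .088 -.065 .20 0 out
```

```text
t: 5.85
eef_pos: [0.5069, 0.1946, 0.1979]
orientation: [[-0.027, 1.0, -0.015], [1.0, 0.027, -0.004], [-0.004, -0.016, -1.0]]
ft_force: [0.8, 0.9, -0.6]
opening: 0.35
t 5.85 tcp [0.5069 0.1946 0.1979] ang 91.6 open 0.35 F [ 0.8  0.9 -0.6] M [ 0.06 -0.1   0.01] q7 1.1
shift cm [-41.64   8.38  -0.17] in goal axes [ 8.91 41.53 -0.21] turn deg [-0.5  0.9 90.7]
t: 6.85
eef_pos: [0.5101, 0.19, 0.206]
orientation: [[0.99, 0.139, -0.004], [0.139, -0.99, -0.002], [-0.004, 0.002, -1.0]]
ft_force: [-0.1, 0.7, -0.7]
opening: 0.354
t 6.85 tcp [0.5101 0.19   0.206 ] ang 8.0 open 0.35 F [-0.1  0.7 -0.7] M [-0.01  0.04 -0.02] q7 -0.15
shift cm [ 3.42 41.81  0.67] in goal axes [ 8.6  41.06  0.6 ] turn deg [0.1 0.2 7.2]
```

```bash
python3 -m creep '[[-0.3,0,0,0,0,0,7.2],[-0.3,1,4.5,0,0,0,0],[-0.3,1,4.5,0,0,0,0],[-0.3,1,4.5,0,0,0,0],[-0.3,1,4.5,0,0,0,0],[-0.3,1,4.5,0,0,0,0],[-0.3,1,4.5,0,0,0,0],[-0.3,1,4.5,0,0,0,0],[-0.3,1,4.5,0,0,0,0],[-0.3,0.5,3,0,0,0,0]]'
python3 go.py .088 -.065 .20 0 out
python3 - <<'E'
from fit import *
f=grab('top','t3.png')
m=env.camera_model('top')
O=np.array([.5131,-.1556,.0144])
H=pose2(*O,[(0,.24,0)])[0]
P=pose2(H[0],H[1],O[2],[(.158,.12,.05),(.158,-.12,.05),(-.158,-.12,.05),(-.158,.12,.05)])
c=f[130:270,180:400];c=cv2.resize(c,None,fx=3.6,fy=3.6,interpolation=cv2.INTER_CUBIC)
cv2.polylines(c,[((proj(m,P)-[180,130]+.0)*3.6).astype(int)],True,(0,255,0),1)
cv2.imwrite('pics/t3c.png',c)
E
```

```text
t: 7.85
eef_pos: [0.5974, -0.2098, 0.2041]
orientation: [[1.0, 0.011, -0.008], [0.011, -1.0, -0.004], [-0.008, 0.004, -1.0]]
ft_force: [0.4, -0.2, -0.6]
opening: 0.349
t 7.85 tcp [ 0.5974 -0.2098  0.2041] ang 0.6 open 0.35 F [ 0.4 -0.2 -0.6] M [0.04 0.   0.01] q7 0.47
shift cm [0.46 0.96 0.41] in goal axes [0.45 0.96 0.41] turn deg [ 0.2  0.5 -0.2]
```

View pics/t3c.png

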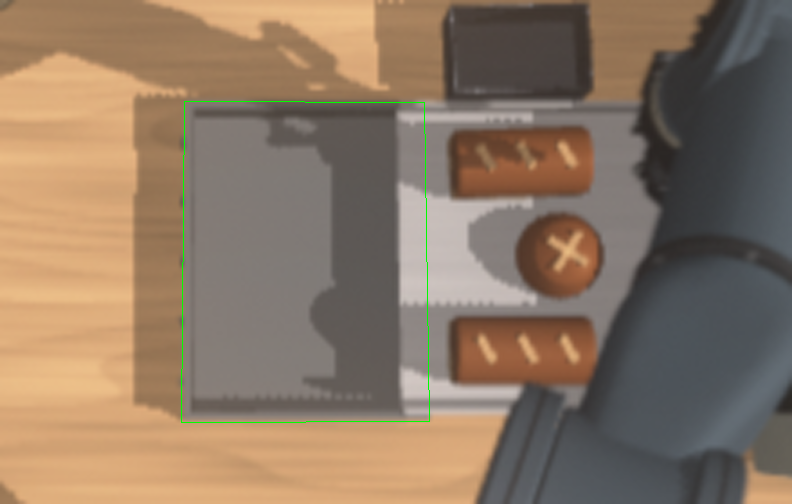

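The tote outline matches the ideal home pose, square. Now descending behind loaf A.

```bash
python3 -m creep '[[-0.3,0.4,0.9,2,0,0.5,0],[-0.3,0,0,4,0,0,0],[-0.3,0,0,3.5,0,0,0],[-0.3,0,0,2,0,0,0],[-0.3,0,0,0,0,0,0]]'
python3 go.py .088 -.065 .073 0 out
```

```text
t: 8.4
eef_pos: [0.599, -0.2319, 0.0855]
orientation: [[1.0, -0.003, 0.001], [-0.003, -1.0, -0.011], [0.001, 0.011, -1.0]]
ft_force: [-0.4, 1.1, 0.3]
opening: 0.352
t 8.4 tcp [ 0.599  -0.2319  0.0855] ang -0.2 open 0.35 F [-0.4  1.1  0.3] M [-0.02  0.03 -0.05] q7 0.53
shift cm [ 0.3  -1.27  1.24] in goal axes [ 0.32 -1.25  1.25] turn deg [ 0.6 -0.  -1. ]
```

```bash
python3 -m creep '[[-0.3,0.3,0,1.2,0.5,0,-1],[-0.3,0,-1.2,0,0,0,0],[-0.3,0,-1.2,0,0,0,0],[-0.3,0,-1.2,0,0,0,0],[-0.3,0,-1.2,0,0,0,0],[-0.3,0,-1.2,0,0,0,0],[-0.3,0,-1.2,0,0,0,0]]'
python3 go.py .088 .055 .073 0 out
```

```text
t: 9.1
eef_pos: [0.603, -0.1557, 0.0772]
orientation: [[1.0, 0.015, 0.007], [0.015, -1.0, -0.004], [0.007, 0.004, -1.0]]
ft_force: [-0.4, -2.1, 0.1]
opening: 0.352
t 9.1 tcp [ 0.603  -0.1557  0.0772] ang 0.9 open 0.35 F [-0.4 -2.1  0.1] M [-0.22 -0.03 -0.06] q7 0.45
shift cm [-0.18 -5.64  0.39] in goal axes [-0.19 -5.64  0.42] turn deg [ 0.2 -0.4  0. ]
```

```bash
python3 -m creep '[[-0.3,-0.1,-1.4,0.2,0,0,0],[-0.3,0,-1.4,0,0,0,0],[-0.3,0,-1.4,0,0,0,0],[-0.3,0,-1,0,0,0,0],[-0.3,0,0,0,0,0,0]]'
python3 go.py .088 .15 .073 0 out
python3 - <<'E'
from h import *
f=grab('scene','s4.png')[80:290,70:350];cv2.imwrite('pics/s4c.png',cv2.resize(f,None,fx=2.8,fy=2.8,interpolation=cv2.INTER_CUBIC))
E
```

```text
t: 9.6
eef_pos: [0.6014, -0.0959, 0.0753]
orientation: [[1.0, 0.019, 0.008], [0.019, -1.0, -0.003], [0.008, 0.004, -1.0]]
ft_force: [-0.2, 0.4, 0.9]
opening: 0.354
t 9.6 tcp [ 0.6014 -0.0959  0.0753] ang 1.1 open 0.35 F [-0.2  0.4  0.9] M [-0.02  0.02 -0.05] q7 0.37
shift cm [-0.08 -9.16  0.2 ] in goal axes [-0.12 -9.16  0.23] turn deg [ 0.2 -0.4  0.2]
```

View pics/s4c.png

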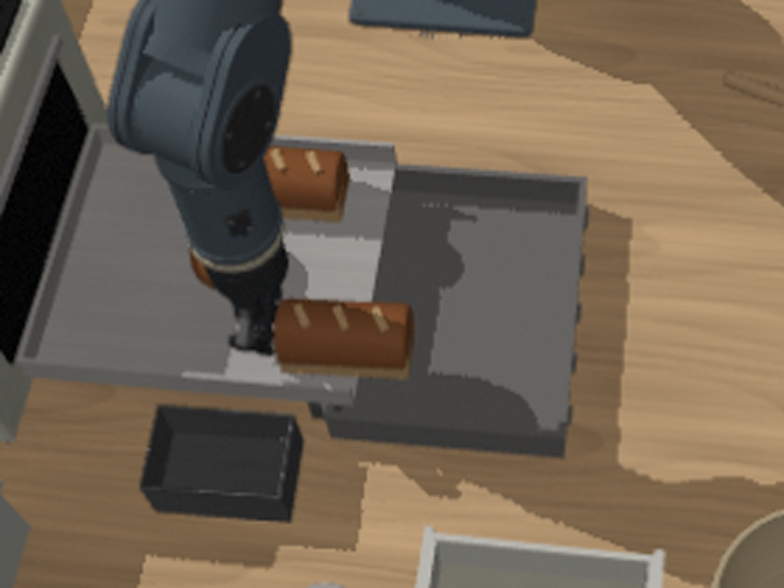

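Loaf A is pushed straight, its nose overhanging the lip, and the round loaf is untouched. Now a brisker push over the edge.

```bash
python3 -m creep '[[-0.3,0,-1,0.3,0,0,0],[-0.3,0,-2.2,0.2,0,0,0],[-0.3,0,-2.6,0,0,0,0],[-0.3,0,-2.6,0,0,0,0],[-0.3,0,-2,0,0,0,0],[-0.3,0,0,0,0,0,0],[-0.3,0,0,0,0,0,0]]'
python3 go.py .088 .15 .073 0 out
python3 - <<'E'
from h import *
f=grab('scene','s5.png')[80:290,70:350];cv2.imwrite('pics/s5c.png',cv2.resize(f,None,fx=2.8,fy=2.8,interpolation=cv2.INTER_CUBIC))
E
```

```text
t: 10.35
eef_pos: [0.6003, 0.0032, 0.0696]
orientation: [[1.0, 0.008, 0.01], [0.008, -1.0, -0.01], [0.01, 0.01, -1.0]]
ft_force: [-0.2, -0.5, 1.1]
opening: 0.346
t 10.35 tcp [0.6003 0.0032 0.0696] ang 0.5 open 0.35 F [-0.2 -0.5  1.1] M [-0.04  0.02 -0.02] q7 0.21
shift cm [-0.14  0.76 -0.34] in goal axes [-0.14  0.76 -0.34] turn deg [ 0.6 -0.5 -0.4]
```

View pics/s5c.png

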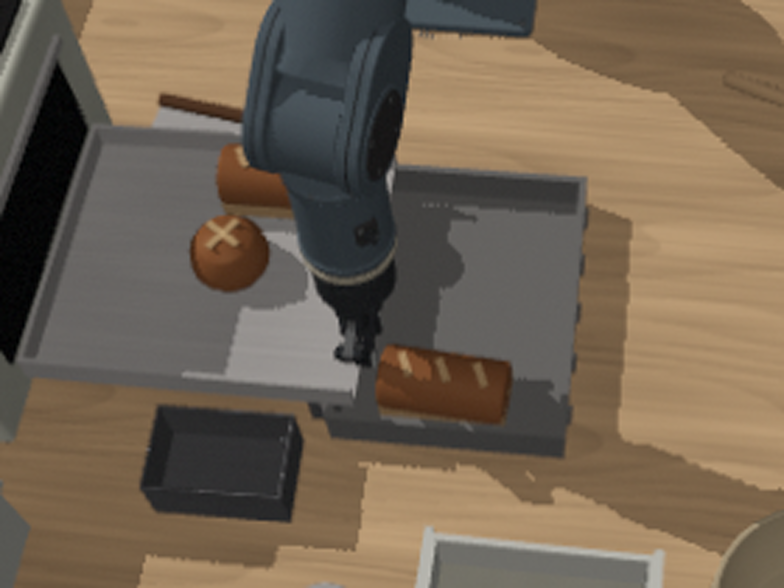

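Loaf A is down in the tote and the tool is clear of it. Now up and over to loaf B.

```bash
python3 -m creep '[[-0.3,0,1,-2,0,0,0],[-0.3,0,0,-4,0,0,0],[-0.3,0,0,-4,0,0,0],[-0.3,0,0,-2,0,0,0],[-0.3,-2.5,3.5,0,0,0,0],[-0.3,-3,4,0,0,0,0],[-0.3,-3,4,0,0,0,0],[-0.3,-3,4,0,0,0,0],[-0.3,-3,4,0,0,0,0],[-0.3,-2,2,0,0,0,0]]'
python3 go.py -.087 -.07 .19 0 out
```

```text
t: 11.4
eef_pos: [0.4332, -0.2326, 0.1953]
orientation: [[1.0, -0.003, 0.013], [-0.003, -1.0, -0.014], [0.013, 0.014, -1.0]]
ft_force: [0.4, 0.0, 1.1]
opening: 0.347
t 11.4 tcp [ 0.4332 -0.2326  0.1953] ang -0.1 open 0.35 F [0.4 0.  1.1] M [ 0.02 -0.02  0.01] q7 0.61
shift cm [-0.62 -0.58  0.51] in goal axes [-0.6  -0.58  0.53] turn deg [ 0.8 -0.7 -1. ]
```

```bash
python3 -m creep '[[-0.3,-0.6,0,3,0.8,-0.7,-1],[-0.3,0,0,4,0,0,0],[-0.3,0,0,3,0,0,0],[-0.3,0,0,1.5,0,0,0],[-0.3,0,0,0,0,0,0]]'
python3 go.py -.087 -.065 .072 0 out
python3 - <<'E'
from h import *
f=grab('top','t6.png');h=cv2.cvtColor(f,cv2.COLOR_BGR2HSV)
mk=((h[...,0]<14)&(h[...,1]>110)&(h[...,2]>40)&(h[...,2]<190)).astype('uint8');mk[:,:180]=0;mk[:,400:]=0
mk=cv2.morphologyEx(mk,cv2.MORPH_CLOSE,np.ones((5,5)))
n,l,s,c=cv2.connectedComponentsWithStats(mk)
for i in range(1,n):
    if s[i,4]>100: print(s[i],c[i].round(1),cv2.minAreaRect(np.argwhere(l==i)[:,::-1].astype(np.float32)))
E
```

```text
t: 11.9
eef_pos: [0.4208, -0.2457, 0.0793]
orientation: [[1.0, -0.006, 0.005], [-0.006, -1.0, -0.005], [0.005, 0.005, -1.0]]
ft_force: [-0.0, 0.0, 0.2]
opening: 0.352
t 11.9 tcp [ 0.4208 -0.2457  0.0793] ang -0.4 open 0.35 F [-0.   0.   0.2] M [-0.02 -0.01 -0.01] q7 0.76
shift cm [ 0.6  -2.4   0.72] in goal axes [ 0.65 -2.38  0.73] turn deg [ 0.3 -0.3 -1.2]
[248 163  37  20 640] [266.2 172.3] ((266.17352294921875, 172.24411010742188), (36.27745056152344, 17.793590545654297), 4.398705005645752)
[325 190  22  22 375] [335.4 200.4] ((335.2500305175781, 200.25001525878906), (20.50609588623047, 21.21320343017578), 45.0)
[306 219  39  17 653] [324.8 227. ] ((325.0, 227.0), (16.0, 38.0), 90.0)
```

By its blob in the top view, loaf A lies flat: 36.3 px long, exactly as foreshortened at tote depth, and clear of the lip. Pushing loaf B.

```bash
python3 -m creep '[[-0.3,0.6,0,0.6,0.3,-0.3,-1.2],[-0.3,0,-1.2,0,0,0,0],[-0.3,0,-1.2,0,0,0,0],[-0.3,0,-1.2,0,0,0,0],[-0.3,0,-1.2,0,0,0,0],[-0.3,0,-1.2,0,0,0,0],[-0.3,0,-1.2,0,0,0,0],[-0.3,0,-1.2,0,0,0,0]]'
python3 go.py -.087 .058 .072 0 out
```

```text
t: 12.75
eef_pos: [0.4285, -0.1573, 0.0775]
orientation: [[1.0, 0.016, 0.007], [0.016, -1.0, -0.002], [0.007, 0.002, -1.0]]
ft_force: [0.3, -0.9, -0.4]
opening: 0.351
t 12.75 tcp [ 0.4285 -0.1573  0.0775] ang 0.9 open 0.35 F [ 0.3 -0.9 -0.4] M [-0.12  0.01  0.03] q7 0.63
shift cm [-0.23 -5.85  0.54] in goal axes [-0.24 -5.85  0.55] turn deg [ 0.1 -0.4  0.1]
```

```bash
python3 -m creep '[[-0.3,-0.1,-1.4,0.4,0,0,0],[-0.3,0,-1.4,0,0,0,0],[-0.3,0,-1.4,0,0,0,0],[-0.3,0,-1.2,0,0,0,0],[-0.3,0,0,0,0,0,0]]'
python3 go.py -.087 .15 .070 0 out
python3 - <<'E'
from h import *
f=grab('scene','s7.png')[80:290,70:350];cv2.imwrite('pics/s7c.png',cv2.resize(f,None,fx=2.8,fy=2.8,interpolation=cv2.INTER_CUBIC))
E
```

```text
t: 13.25
eef_pos: [0.4257, -0.0959, 0.0725]
orientation: [[1.0, 0.02, 0.007], [0.02, -1.0, -0.002], [0.007, 0.002, -1.0]]
ft_force: [-0.0, -0.4, -0.6]
opening: 0.35
t 13.25 tcp [ 0.4257 -0.0959  0.0725] ang 1.1 open 0.35 F [-0.  -0.4 -0.6] M [-0.05 -0.   -0.  ] q7 0.53
shift cm [-0.   -8.91  0.23] in goal axes [-0.05 -8.91  0.25] turn deg [ 0.1 -0.4  0.3]
```

View pics/s7c.png

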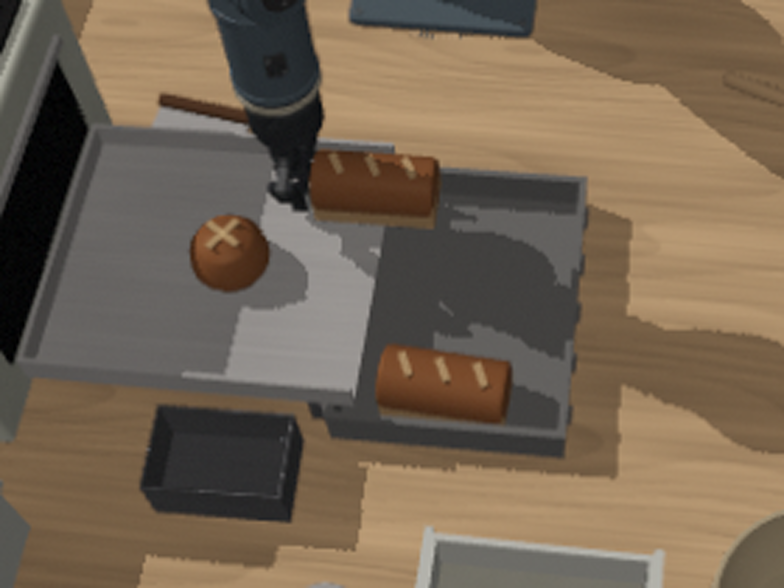

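Loaf B is straight and overhanging just as A was; A lies flat in the tote. Same brisk push.

```bash
python3 -m creep '[[-0.3,0,-1,0.2,0,0,0],[-0.3,0,-2.2,0,0,0,0],[-0.3,0,-2.6,0,0,0,0],[-0.3,0,-2.6,0,0,0,0],[-0.3,0,-2,0,0,0,0],[-0.3,0,0,0,0,0,0],[-0.3,0,0,0,0,0,0]]'
python3 go.py -.087 .15 .070 0 out
python3 -m creep '[[-0.3,0,1,-2,0,0,0],[-0.3,0,0,-4,0,0,0],[-0.3,0,0,-4,0,0,0],[-0.3,0,0,-2,0,0,0],[-0.3,0,4,-2,0,0,0],[-0.3,0,5,0,0,0,0],[-0.3,0,5,0,0,0,0],[-0.3,0,5,0,0,0,0],[-0.3,0,3,0,0,0,0],[-0.3,0,0,0,0,0,0]]'
python3 - <<'E'
from h import *
f=grab('top','t8.png');h=cv2.cvtColor(f,cv2.COLOR_BGR2HSV)
mk=((h[...,0]<14)&(h[...,1]>110)&(h[...,2]>40)&(h[...,2]<190)).astype('uint8');mk[:,:180]=0;mk[:,400:]=0
mk=cv2.morphologyEx(mk,cv2.MORPH_CLOSE,np.ones((5,5)))
n,l,s,c=cv2.connectedComponentsWithStats(mk)
for i in range(1,n):
    if s[i,4]>100: print(s[i],c[i].round(1),cv2.minAreaRect(np.argwhere(l==i)[:,::-1].astype(np.float32)))
m=env.camera_model('top');O=np.array([.5131,-.1556,.0144]);H=pose2(*O,[(0,.24,0)])[0]
P=pose2(H[0],H[1],O[2],[(.158,.12,.05),(.158,-.12,.05),(-.158,-.12,.05),(-.158,.12,.05)])
S=lambda g:cv2.resize(g[130:270,180:400],None,fx=2,fy=2,interpolation=cv2.INTER_CUBIC)
c=S(f);cv2.polylines(c,[((proj(m,P)-[180,130])*2).astype(int)],True,(0,255,0),1)
g=grab('scene','s8.png')[60:310,60:430]
g=cv2.resize(g,None,fx=1.9,fy=1.9);c=cv2.copyMakeBorder(c,0,0,0,g.shape[1]-c.shape[1],cv2.BORDER_CONSTANT) if g.shape[1]>c.shape[1] else c
c=c[:, :g.shape[1]]
cv2.imwrite('pics/fin.png',cv2.resize(np.vstack([g,c]),None,fx=.78,fy=.78))
E
```

```text
t: 14.0
eef_pos: [0.424, 0.0093, 0.0692]
orientation: [[1.0, 0.013, 0.008], [0.013, -1.0, -0.005], [0.008, 0.005, -1.0]]
ft_force: [-0.1, 0.2, -0.7]
opening: 0.349
t 14.0 tcp [0.424  0.0093 0.0692] ang 0.7 open 0.35 F [-0.1  0.2 -0.7] M [-0.03  0.02 -0.05] q7 0.32
shift cm [-0.03  1.62 -0.07] in goal axes [-0.03  1.61 -0.08] turn deg [ 0.3 -0.5 -0.1]
t: 15.0
eef_pos: [0.4219, -0.2359, 0.2171]
orientation: [[1.0, 0.002, 0.011], [0.002, -1.0, -0.011], [0.01, 0.011, -1.0]]
ft_force: [-1.3, 1.7, -1.2]
opening: 0.351
[248 163  37  20 644] [266.2 172.3] ((266.1573486328125, 172.2969512939453), (36.264747619628906, 17.8117618560791), 4.085616588592529)
[327 190  20  22 336] [336.5 200.6] ((336.7432556152344, 200.45944213867188), (21.207469940185547, 18.741485595703125), 80.53767395019531)
[245 219  37  18 654] [263.  227.6] ((263.0, 227.5), (17.0, 36.0), 90.0)
```

View pics/fin.png

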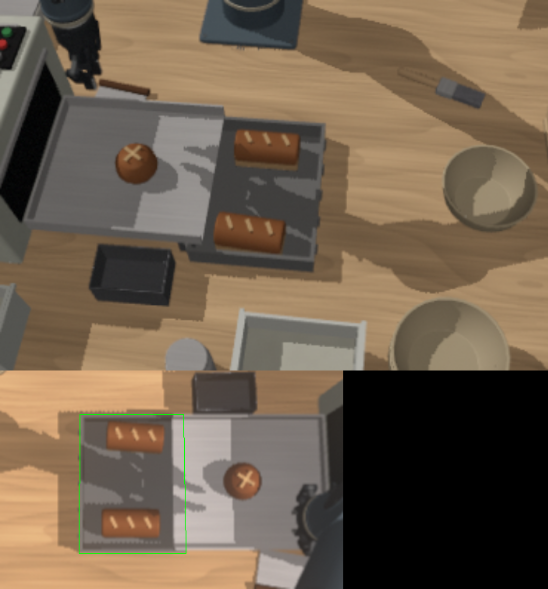

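Both loaves lie flat in the tote, the tote is at home, and the round loaf is in place. A quick numeric check of the bystanders, then hand in.

Run:
```python
from h import *
for n,a,b,rois in(('top','top0','t8',dict(tin=(128,160,298,348),basket=(178,240,103,168))),('scene','scene0','s8',dict(tin=(220,270,115,185),basket=(155,220,355,428),scraper_grip=(112,126,124,163)))):
    A,B=[cv2.cvtColor(cv2.imread(f'pics/{q}.png'),cv2.COLOR_BGR2GRAY).astype(np.float32) for q in(a,b)]
    for k,(r0,r1,c0,c1) in rois.items():
        s,resp=cv2.phaseCorrelate(A[r0:r1,c0:c1],B[r0:r1,c0:c1],cv2.createHanningWindow((c1-c0,r1-r0),cv2.CV_32F));print(n,k,np.round(s,2),round(resp,2))
s=env.get_state();print(s['t'],np.abs(s['dq']).max());env.job_done()
```

```text
top tin [0.06 0.08] 0.99
top basket [-0.16 -0.01] 0.64
scene tin [0.08 0.04] 1.0
scene basket [ 1.   -0.03] 0.51
scene scraper_grip [0.06 0.41] 1.03
15.1 0.05122039276149433
the job is handed in; nothing more can be done
```

I did the job as asked and handed it in at about 15 s of the 66 s allowed.

**Tote:** I gripped it by its far wall, squared it up, slid it under the lip and seated it against the apron with about 15 N, then let go. In the last top view its outline still matches the ideal home pose.

**Loaves:** I pushed both long loaves off the lip without lifting them. The last pictures show both lying flat in the tote, clear of the lip. Their lengths (about 36 px) match loaves lying flat at that depth.

**Round loaf:** It appears not to have moved. Its last outline was partly hidden by the arm, so its centre reads about 1 px different.

**Bystanders:** The tin moved less than 0.1 px between the first and last pictures. The two cameras disagree on the basket: 0.16 px from above but 1.0 px in the scene view. That match was weak and I put it down to shadow, since the tool only passed well above the basket. The scraper's grip, where I had only a small patch to compare, read 0.4 px.

At hand-in the gripper was in free air above the tray (tip at 217 mm), touching nothing.

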